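# Find the tired leaf spring and mark it

### The arm

A 6-joint arm with a two-finger parallel gripper is mounted at the origin on a cart in front of the work surface, level with it; the furniture and walls round the work are solid. World frame = base frame: x ahead of the robot, y to its left, z up, the work surface at z = 0. Lengths are in mm, angles in rad, forces in N, time in s.
With the tool pointing down it reaches from about 350 to 975 mm from the base axis. Payload 7.1 kg.
Tool frame: the origin (TCP) lies on the front face of the gripper's body, between the roots of the fingers; the fingertips stand 80 mm ahead of it and the grasp point (between the pads) lies 61 mm ahead of it (env.tips_ahead is the distance from the TCP to the fingertips, in mm); z points along the fingers, y is the direction in which the jaws open and shut (so a half turn about z gives the same grasp; the last joint's range is limited). The gripper opens to 88 mm and grips with 3 to 60 N. Pads are 20 mm wide; open, the fingers measure 115 mm over their backs; the gripper's body (75 mm by 178 mm) begins 61 mm behind the grasp point.
Start: joints at [-1.225, 0.423, 1.63, -0, 1.089, -0.019], TCP at [222.993, -583.849, 302.675] pointing down, gripper open.
Joint ranges: [-3, 3], [-0.9, 2.11], [0.09, 2.58], [-1.31, 4.45], [0.11, 2.69], [-2.54, 2.54]. Speed limits (rad/s): [2.39, 2.39, 3.01, 3.14, 3.14, 3.14].

### API

Orientations are given as a unit quaternion [x, y, z, w].
In Python, from station import env, set_gripper, viewer, workorder gives the robot as it stands. Calls block until the motion is done:
- env.reach(position, orientation): joint-space move of the TCP to a pose.
- env.move_l(position, rot=None, rate=150, f_stop=None): straight line of the TCP; rot=None keeps the orientation; rate is the mean speed in mm/s. With f_stop (N) it stops when the force on the tool has changed by that much, and returns True; else False.
- env.move_joints(angles): joint-space move.
- set_gripper(opening): finger opening in mm; the grip force is fixed at half the most; returns when the fingers have stopped.
- env.hold(seconds).
- env.ik(position, orientation): joint angles nearest the present ones, or None.
- env.read_state(): the state.
- viewer.camera(name): name is "scene" or "side" or "wrist"; returns the picture (480x640x3 uint8, blue, green, red); there is no depth.
- viewer.camera_params(name): a dict with "fx", "fy", "cx", "cy" (pixels), "pose" (4x4, takes a point from camera to world coordinates); the wrist camera has in their place "tool_from_camera" (4x4, takes a point from camera to tool coordinates, whose origin is the TCP and whose axes are the flange's). Camera axes: x right, y up, looking along -z (the intrinsics and any distortion apply to the point x, -y, -z); pixel columns grow to the right and rows downward; lengths in mm; the calibration is good to about 2 mm. A picture is of the moment at which its call begins: read the wrist's pose just before it. camera_params takes no time and is no camera call.
A pose or a line that the arm cannot do raises env.IKError and nothing moves.
- workorder.sign_off(): hands the job in, once; it reports no verdict.
The state is a dict: "time_s": time; "qpos": joint angles; "dq": joint speeds; "tau": joint torques, N m; "tool_pos": TCP position; "orientation": TCP orientation; "force": force on the tool from outside, world axes, zero at the start; "wrist_torque": the same for the moment, N m; "width": finger opening in mm.
Only numpy, scipy, OpenCV 4.12 (cv2) and the standard library are available. Lean on these libraries where they do the work, as an engineer would, in place of code of your own. Each camera call takes 0.05 s, during which the arm holds its last target. There are 200 camera calls.

### The job

Test the three leaf springs on the stand one after another, from left to right: reach in under the blue bar and press each black pad at mid-span down with about 8 N (never more than 13 N) for half a second or more, then let it spring back; the drag pointers record the deflection and must not be pushed by hand. One leaf is tired and gives clearly more than the other two, its pointer ending in the red: afterwards stand the red-brown stopper upright in the white ring in front of that leaf. Leave the vial, beaker and tape where they are.

Things in the scene. Friction and masses are not known exactly. Their poses are not given: they have to be found in the camera images.
- stand: Fixed grey spring test stand, base plate 220 x 235 x 12 mm. Origin on the bench surface straight below the middle press pad; its x axis points away from the robot along the leaves (free tips towards -x, roots clamped at +x), y to the left, z up.
- bar (a point): Middle of the underside of the stand's blue cross-bar, 150 mm above the bench (bar 12 mm thick, 40 mm in x: from 10 mm in front of the line of pads to 30 mm behind it), which spans all three pads on legs at y = +/-112 mm; a pad is reached only with the fingers slanting in from the front, under the bar.
- press_left (a point): Centre of the top of the black press pad (diameter 16 mm, 4 mm high) half-way along the left (+y) steel leaf, 90 mm above the bench when free. Leaf: cantilever 100 mm long, 22 mm wide, root 50 mm behind the pad, free tip 50 mm in front; leaves 75 mm apart. Sinks as the leaf bends: under 8 N about 2.5 mm if sound, about 7.5 mm if tired; they look alike.
- leaf_left (a joint): Bending angle of the left (+y) leaf about its root, rad; 0 free, grows as it is pressed down (pad sinks 50 mm times this); springs back by itself, range 0 to 0.32.
- pointer_left (a joint): Drag pointer (black collar on a post right of the tip of the left (+y) leaf, before a green and red scale): how far the leaf has pushed it down, m, 0 at the start; it stays at the leaf's greatest deflection. Under 0.008 (green) the leaf is sound, over 0.008 (red) tired; at 8 N a sound leaf leaves it at about 0.004, the tired one at about 0.014.
- spot_left (a point): Centre of the white ring (outer diameter 40 mm, flat, painted on the base plate's top, 12 mm above the bench) in front of the left (+y) leaf, 108 mm nearer the robot than its pad.
- press_middle (a point): Centre of the top of the black press pad (diameter 16 mm, 4 mm high) half-way along the middle steel leaf, 90 mm above the bench when free. Leaf: cantilever 100 mm long, 22 mm wide, root 50 mm behind the pad, free tip 50 mm in front; leaves 75 mm apart. Sinks as the leaf bends: under 8 N about 2.5 mm if sound, about 7.5 mm if tired; they look alike.
- leaf_middle (a joint): Bending angle of the middle leaf about its root, rad; 0 free, grows as it is pressed down (pad sinks 50 mm times this); springs back by itself, range 0 to 0.32.
- pointer_middle (a joint): Drag pointer (black collar on a post right of the tip of the middle leaf, before a green and red scale): how far the leaf has pushed it down, m, 0 at the start; it stays at the leaf's greatest deflection. Under 0.008 (green) the leaf is sound, over 0.008 (red) tired; at 8 N a sound leaf leaves it at about 0.004, the tired one at about 0.014.
- spot_middle (a point): Centre of the white ring (outer diameter 40 mm, flat, painted on the base plate's top, 12 mm above the bench) in front of the middle leaf, 108 mm nearer the robot than its pad.
- press_right (a point): Centre of the top of the black press pad (diameter 16 mm, 4 mm high) half-way along the right (-y) steel leaf, 90 mm above the bench when free. Leaf: cantilever 100 mm long, 22 mm wide, root 50 mm behind the pad, free tip 50 mm in front; leaves 75 mm apart. Sinks as the leaf bends: under 8 N about 2.5 mm if sound, about 7.5 mm if tired; they look alike.
- leaf_right (a joint): Bending angle of the right (-y) leaf about its root, rad; 0 free, grows as it is pressed down (pad sinks 50 mm times this); springs back by itself, range 0 to 0.32.
- pointer_right (a joint): Drag pointer (black collar on a post right of the tip of the right (-y) leaf, before a green and red scale): how far the leaf has pushed it down, m, 0 at the start; it stays at the leaf's greatest deflection. Under 0.008 (green) the leaf is sound, over 0.008 (red) tired; at 8 N a sound leaf leaves it at about 0.004, the tired one at about 0.014.
- spot_right (a point): Centre of the white ring (outer diameter 40 mm, flat, painted on the base plate's top, 12 mm above the bench) in front of the right (-y) leaf, 108 mm nearer the robot than its pad.
- stopper_mid (a point): Centre (half-way up) of the loose red-brown rubber stopper, 29 mm diameter, 28 mm tall, slightly tapered, standing upright on the bench to the left of the stand; z axis up.
- vial: Bystander: capped glass sample vial, 30 mm diameter, 56 mm tall, standing; origin at the centre of its underside. Loose.
- beaker: Bystander: small glass beaker, 57 x 64 mm, 72 mm tall, standing; origin at the centre of its underside. Loose.
- tape: Bystander: roll of beige tape lying flat, 68 mm diameter, 19 mm high; origin at the centre of its underside. Loose.
There are look-alikes about, which are no part of the job. Several things look just like the part that bears stopper_mid: the one meant starts nearest to the robot's base.

How it is judged:
By the outcome, as a careful person would: the job done as asked, in the order asked, and still so for the second after the job is handed in, with the robot touching nothing.
It also fails if it takes over 72 s, if anything falls off the work surface, if the arm or the gripper's body presses on something with over 40 N, if the wrist force passes 120 N, or if a joint passes its speed limit or range.

## Working session

There is one attempt and no reset: what is moved stays moved. The work goes in short steps, each a Python script; the robot and the scene stay as the last script left them, time stands still between calls to the robot, and variables do not carry over. Pictures are saved under pics/ and viewed, about 8 in all and at most 12, crops included, and the job is handed in when it is done.

```bash
ls; mkdir -p pics; python3 - <<'E'
from station import env, viewer
import cv2, numpy as np
np.set_printoptions(precision=4,suppress=True)
a=viewer.camera("scene");b=viewer.camera("side")
cv2.imwrite("pics/scene0.png",a);cv2.imwrite("pics/side0.png",b)
for n in("scene","side","wrist"):print(n,viewer.camera_params(n))
print(env.read_state(), env.tips_ahead)
E
```

```text
pics
scene {'fx': 465.1005607640612, 'fy': 465.1005607640612, 'cx': 323.2578378519823, 'cy': 250.45624494074175, 'pose': array([[  -0.4205,    0.4406,   -0.7931, -216.0142],
       [  -0.9072,   -0.2122,    0.3632,  634.7249],
       [  -0.0083,    0.8723,    0.4889,  625.2455],
       [   0.    ,    0.    ,    0.    ,    1.    ]])}
side {'fx': 493.87547828812103, 'fy': 493.87547828812103, 'cx': 321.106089885472, 'cy': 244.77106709950544, 'pose': array([[  -0.9948,    0.0182,   -0.1   ,  533.8875],
       [  -0.0989,   -0.4015,    0.9105, 1125.6507],
       [  -0.0236,    0.9157,    0.4012,  502.9855],
       [   0.    ,    0.    ,    0.    ,    1.    ]])}
wrist {'fx': 420.3424513390507, 'fy': 420.3424513390507, 'cx': 314.94094624178257, 'cy': 235.63673731894184, 'tool_from_camera': array([[ -0.0005,   0.9627,   0.2707,  75.3337],
       [  1.    ,   0.0006,  -0.0005,  -0.718 ],
       [ -0.0006,   0.2707,  -0.9627, -82.0158],
       [  0.    ,   0.    ,   0.    ,   1.    ]])}
{'time_s': 0.1, 'qpos': array([-1.225 ,  0.4238,  1.6306,  0.    ,  1.0886, -0.019 ]), 'dq': array([ 0.0008, -0.0019, -0.0005,  0.0009,  0.0006,  0.0013]), 'tau': array([ -0.0001, -54.5615, -27.4323,   0.0645,   0.0188,  -0.    ]), 'tool_pos': array([ 222.8739, -583.5011,  301.9856]), 'orientation': array([ 0.9834,  0.1814, -0.0001, -0.0007]), 'force': array([-0.1388, -0.7812, -1.2223]), 'wrist_torque': array([-0.0022, -0.0311,  0.0114]), 'width': 87.96826117673416} 80.0
```

View pics/scene0.png

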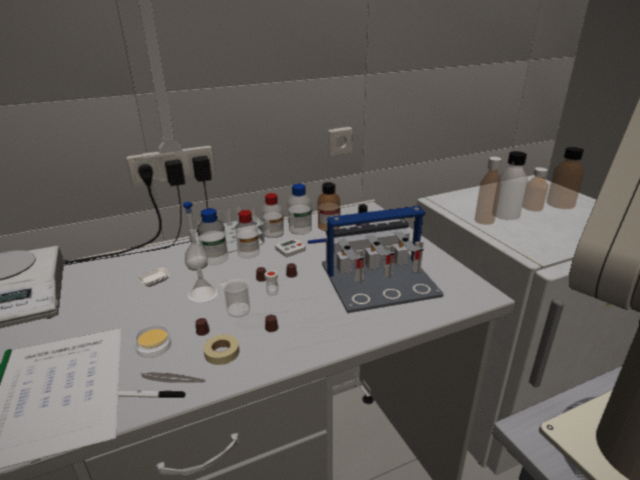

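View pics/side0.png

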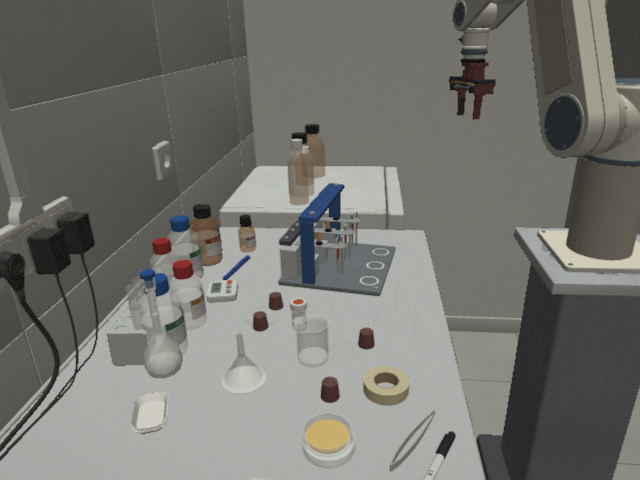

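The scene view shows the stand, with rings near (361,299), (391,294) and (421,289), and four stoppers near (271,323), (202,326), (262,273) and (292,270). The side view has the stoppers at (367,338), (330,390), (260,320) and (276,300), and the rings at (373,280), (375,265) and (379,252). Next I'll refine these by mask and triangulate.

```bash
cat > h.py <<'E'
import numpy as np, cv2
from station import env, set_gripper, viewer, workorder
from scipy.spatial.transform import Rotation as R
np.set_printoptions(precision=2,suppress=True)
def campose(n):
    p=viewer.camera_params(n)
    if n!="wrist": return p,np.array(p["pose"])
    s=env.read_state();T=np.eye(4);T[:3,:3]=R.from_quat(s["orientation"]).as_matrix();T[:3,3]=s["tool_pos"]
    return p,T@p["tool_from_camera"]
def ray(pc,uv):
    p,T=pc
    d=T[:3,:3]@np.array([(uv[0]-p["cx"])/p["fx"],-(uv[1]-p["cy"])/p["fy"],-1.])
    return T[:3,3],d/np.linalg.norm(d)
def onz(pc,uv,z):
    o,d=ray(pc,uv);return o+d*(z-o[2])/d[2]
def proj(pc,X):
    p,T=pc;c=T[:3,:3].T@(np.asarray(X)-T[:3,3])
    return np.array([p["cx"]+p["fx"]*c[0]/-c[2],p["cy"]-p["fy"]*c[1]/-c[2]])
def tri(rays):
    A=np.zeros((3,3));b=np.zeros(3)
    for o,d in rays:
        M=np.eye(3)-np.outer(d,d);A+=M;b+=M@o
    X=np.linalg.solve(A,b)
    return X,[float(np.linalg.norm((np.eye(3)-np.outer(d,d))@(X-o))) for o,d in rays]
def blobs(m,lo,hi):
    n,l,s,c=cv2.connectedComponentsWithStats(m.astype(np.uint8)*255)
    return [(c[i],s[i]) for i in range(1,n) if lo<=s[i][4]<=hi]
E
python3 - <<'E'
from h import *
for n in("scene","side"):
    im=cv2.imread(f"pics/{n}0.png");hsv=cv2.cvtColor(im,cv2.COLOR_BGR2HSV);H,S,V=cv2.split(hsv)
    m=((H<12)|(H>168))&(S>90)&(V<110)
    print(n);[print(" stop",c,s) for c,s in blobs(m,60,800)]
    x0,y0,x1,y1=(345,280,440,310) if n=="scene" else (355,240,395,290)
    w=np.zeros_like(m);w[y0:y1,x0:x1]=(V[y0:y1,x0:x1]>115)
    for c,s in blobs(w,25,800):print(" ring",c,s, "boxc",s[0]+s[2]/2-.5,s[1]+s[3]/2-.5)
def T(a,b):
    return tri([ray(campose("scene"),a),ray(campose("side"),b)])
for a,b in (((271,323),(367,338)),((202,326),(330,390)),((262,273),(260,320)),((292,270),(276,300)),((361,299),(373,280)),((391,294),(376,265.5)),((421,289),(379,252))):print(T(a,b))
E
```

```text
scene
 stop [270.79 199.81] [265 193  12  12  94]
 stop [328.49 211.56] [319 209  20   6  90]
 stop [244.8  217.99] [238 212  14  12 104]
 stop [359.25 263.42] [356 259   8  10  67]
 stop [291.04 270.21] [287 264   9  13  90]
 stop [260.25 274.04] [257 268   8  13  81]
 stop [270.87 323.22] [266 316  11  15 141]
 stop [201.56 326.67] [197 319  11  16 146]
 ring [436.77 282.69] [432 280   8   9  39] boxc 435.5 284.0
 ring [421.47 288.58] [413 284  18  10  64] boxc 421.5 288.5
 ring [391.72 293.61] [383 289  18  10  67] boxc 391.5 293.5
 ring [360.78 298.7 ] [352 294  18  10  73] boxc 360.5 298.5
 ring [415.91 305.41] [372 298  68  12 433] boxc 405.5 303.5
side
 stop [474.06  70.1 ] [462  62  26  17 327]
 stop [480.4   96.61] [473  83  22  36 345]
 stop [460.86  93.47] [456  89  10  15  64]
 stop [211.56 239.75] [205 236  15   8  61]
 stop [161.6  248.14] [152 241  19  14 181]
 stop [182.91 272.14] [173 264  20  15 205]
 stop [275.43 302.24] [270 293  12  17 140]
 stop [259.73 322.7 ] [254 313  14  18 164]
 stop [366.02 340.08] [359 332  15  17 187]
 stop [329.35 392.04] [321 378  18  24 254]
 ring [377.26 242.48] [357 240  38   7 220] boxc 375.5 243.0
 ring [380.47 251.46] [371 248  19   8  83] boxc 380.0 251.5
 ring [390.1  276.35] [382 252  13  38 260] boxc 388.0 270.5
 ring [375.01 265.01] [366 261  19   9 101] boxc 375.0 265.0
 ring [369.54 281.16] [359 276  21  13 125] boxc 369.0 282.0
(array([537.4 , 412.  ,  15.81]), [0.10407931097818506, 0.1040793109782214])
(array([590.33, 545.81,  14.44]), [1.0681350936846927, 1.06813509368469])
(array([733.7 , 366.87,  16.06]), [0.46336738808122624, 0.463367388081132])
(array([717.11, 293.73,  15.51]), [0.4507885416225765, 0.45078854162263254])
(array([528.15, 202.09,  18.35]), [0.7676039284224085, 0.7676039284223517])
(array([521.33, 127.09,  14.8 ]), [0.04100028849126476, 0.04100028849116152])
(array([513.65,  49.1 ,  11.64]), [0.9521444345867114, 0.9521444345866336])
```

```bash
cat >> h.py <<'E'
def orient(elev_deg,yaw,s=-1):
    "tool axis elev deg below horizontal, heading yaw; s=-1: camera on the upper/far side"
    e=np.radians(elev_deg)
    z=np.array([np.cos(e)*np.cos(yaw),np.cos(e)*np.sin(yaw),-np.sin(e)])
    y=s*np.array([-np.sin(yaw),np.cos(yaw),0]);x=np.cross(y,z)
    return R.from_matrix(np.c_[x,y,z])
E
python3 - <<'E'
from h import *
yaw=-0.094
X=np.array([np.cos(yaw),np.sin(yaw),0]);Y=np.array([-X[1],X[0],0])
mid=np.array([628,117,0])
for s in(-1,1):
  for el in(35,45,50):
    r=orient(el,yaw,s)
    for k in(1,0,-1):
        tip=mid+Y*75*k+[0,0,95];q=env.ik(tip-80*r.as_matrix()[:,2],r.as_quat());print(s,el,k,q)
r=orient(60,yaw)
for p in ([400,140,330],[420,200,300]):print(env.ik(p,r.as_quat()))
env.reach([400,140,330],r.as_quat())
pc=campose("wrist");im=viewer.camera("wrist");cv2.imwrite("pics/w1.png",im);np.save("w1.npy",pc[1]);print(env.read_state()["time_s"],env.read_state()["force"])
E
```

```text
-1 35 1 [ 0.49  0.67  2.13  3.92  0.69 -1.87]
-1 35 0 [ 0.33  0.65  2.21  3.68  0.71 -1.75]
-1 35 -1 [ 0.15  0.65  2.27  3.44  0.74 -1.65]
-1 45 1 [ 0.45  0.59  2.07  4.18  0.43 -2.17]
-1 45 0 [ 0.3   0.57  2.15  3.87  0.42 -1.97]
-1 45 -1 [ 0.13  0.55  2.2   3.54  0.41 -1.78]
-1 50 1 [ 0.42  0.57  2.04  4.45  0.34 -2.46]
-1 50 0 [ 0.28  0.54  2.11  4.1   0.29 -2.22]
-1 50 -1 [ 0.12  0.52  2.16  3.68  0.26 -1.94]
1 35 1 [0.49 0.67 2.13 3.92 0.69 1.28]
1 35 0 [0.33 0.65 2.21 3.68 0.71 1.4 ]
1 35 -1 [0.15 0.65 2.27 3.44 0.74 1.49]
1 45 1 [0.45 0.59 2.07 4.18 0.43 0.98]
1 45 0 [0.3  0.57 2.15 3.87 0.42 1.17]
1 45 -1 [0.13 0.55 2.2  3.54 0.41 1.36]
1 50 1 [0.42 0.57 2.04 4.45 0.34 0.69]
1 50 0 [0.28 0.54 2.11 4.1  0.29 0.92]
1 50 -1 [0.12 0.52 2.16 3.68 0.26 1.2 ]
[ 0.45 -0.05  2.24 -0.52  0.55  2.5 ]
None
2.8 [-0.24  0.3  -0.29]
```

View pics/w1.png

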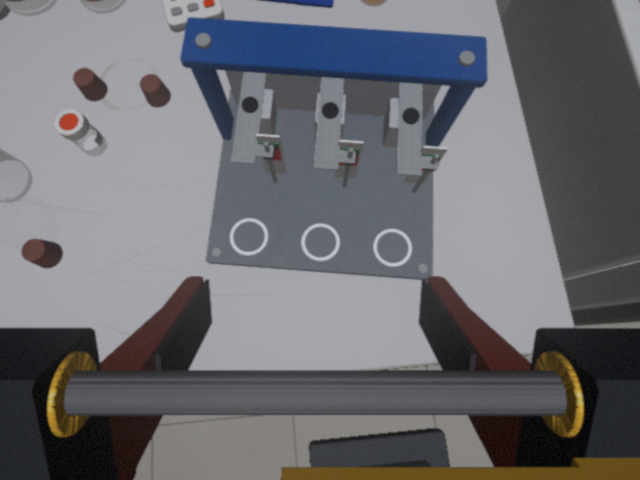

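The wrist view shows pads near (250,104), (330,110) and (411,115), rings at (249,237), (320,242) and (393,247), the scale plates right of each leaf tip near (268,145), and the target stopper at (42,252). Next is a second wrist view from elsewhere to triangulate everything.

```bash
cat >> h.py <<'E'
def detect(im,T,guess):
    "guess: dict name->world; refine pixel near projected guess; pads dark disc, rings bright outline"
    p=viewer.camera_params("wrist");pc=(p,T);out={}
    g=cv2.cvtColor(im,cv2.COLOR_BGR2GRAY).astype(int)
    for n,X in guess.items():
        u=proj(pc,X).round().astype(int);w=16 if n[0]=="p" else 26
        x0,y0=max(u[0]-w,0),max(u[1]-w,0);c=g[y0:u[1]+w+1,x0:u[0]+w+1]
        m=(c<50) if n[0]=="p" else (c>c.max()-45)
        b=max(blobs(m,20,3000),key=lambda t:t[1][4]);s=b[1]
        out[n]=(np.array([x0+s[0]+s[2]/2-.5,y0+s[1]+s[3]/2-.5]),s[2:].tolist())
    return out
E
python3 - <<'E'
from h import *
p=viewer.camera_params("wrist");T1=np.load("w1.npy");pc1=(p,T1)
px={"pL":(250,104),"pM":(330,110),"pR":(411,115),"rL":(249,237),"rM":(320,242),"rR":(393,247)}
gs={n:onz(pc1,u,90 if n[0]=="p" else 12) for n,u in px.items()}
yaw=-0.094;r=orient(58,yaw+0.12)
ok=None
for P in ([400,60,390],[420,90,400],[420,100,380],[400,100,360]):
    q=env.ik(P,r.as_quat())
    if q is not None: env.reach(P,r.as_quat());ok=P;break
print(ok)
env.hold(.2);pc2=campose("wrist");im2=viewer.camera("wrist");cv2.imwrite("pics/w2.png",im2);np.save("w2.npy",pc2[1])
d1=detect(cv2.imread("pics/w1.png"),T1,gs);d2=detect(im2,pc2[1],gs)
for n in px:
    print(n,d1[n],d2[n],"tri",*tri([ray(pc1,d1[n][0]),ray(pc2,d2[n][0])]),"onz",onz(pc1,d1[n][0],gs[n][2]),onz(pc2,d2[n][0],gs[n][2]))
print(env.read_state()["time_s"])
E
```

```text
[400, 60, 390]Traceback (most recent call last):
  File "<stdin>", line 12, in <module>
  File "h.py", line 42, in detect
    b=max(blobs(m,20,3000),key=lambda t:t[1][4]);s=b[1]
ValueError: max() iterable argument is empty
```

View pics/w2.png

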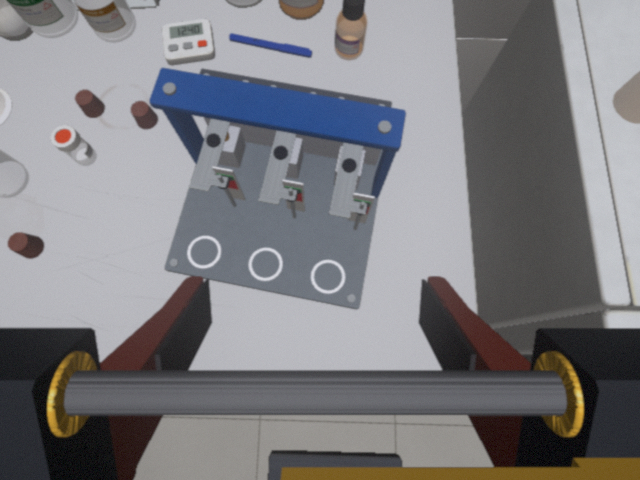

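Second view: pads near (213,141), (281,152) and (349,165), rings near (204,252), (266,264) and (328,276), target stopper (26,245). The mask threshold was too strict, so I'll seed by pixel with relative thresholds.

```bash
python3 - <<'E'
from h import *
p=viewer.camera_params("wrist");pc=[(p,np.load("w1.npy")),(p,np.load("w2.npy"))]
im=[cv2.imread("pics/w1.png"),cv2.imread("pics/w2.png")]
px={"pL":[(250,104),(213,141)],"pM":[(330,110),(281,152)],"pR":[(411,115),(349,165)],"rL":[(249,237),(204,252)],"rM":[(320,242),(266,264)],"rR":[(393,247),(328,276)],"st":[(42,252),(26,245)]}
W={}
for n,us in px.items():
    d=[];sz=[]
    for k in(0,1):
        u=us[k];w={"p":14,"r":24,"s":26}[n[0]]
        c=im[k][max(0,u[1]-w):u[1]+w+1,max(0,u[0]-w):u[0]+w+1].astype(int);g=c.mean(2)
        if n[0]=="p":m=g<g.min()+30
        elif n[0]=="r":m=g>g.max()-70
        else:m=c[...,2]-c[...,0]>15
        s=max(blobs(m,20,4000),key=lambda t:t[1][4]);cen=s[0] if n=="st" else s[1][:2]+s[1][2:4]/2-.5
        d.append(cen+[max(0,u[0]-w),max(0,u[1]-w)]);sz.append(s[1][2:].tolist())
    z={"p":90,"r":12,"s":14}[n[0]]
    X,e=tri([ray(pc[k],d[k]) for k in(0,1)])
    W[n]=(onz(pc[0],d[0],z)+onz(pc[1],d[1],z))/2
    print(n,d,sz,"tri",X,e[0],"plane",onz(pc[0],d[0],z),onz(pc[1],d[1],z))
print((W["pL"]-W["pR"])[:2]/150,(W["pL"]-W["rL"])[:2]/108,(W["pM"]-W["rM"])[:2]/108,(W["pR"]-W["rR"])[:2]/108)
# similarity-free rigid fit of stand
m={"pL":(0,75),"pM":(0,0),"pR":(0,-75),"rL":(-108,75),"rM":(-108,0),"rR":(-108,-75)}
A=np.array([m[k] for k in m],float);B=np.array([W[k][:2] for k in m]);a=A-A.mean(0);b=B-B.mean(0)
yaw=np.arctan2((a[:,0]*b[:,1]-a[:,1]*b[:,0]).sum(),(a*b).sum());Rz=np.array([[np.cos(yaw),-np.sin(yaw)],[np.sin(yaw),np.cos(yaw)]])
t=B.mean(0)-Rz@A.mean(0);print("yaw",yaw,"origin",t,"res",B-(A@Rz.T+t))
# scale-top heights: seeds of scale-plate upper corners
for a1,b1 in (((259,135),(215,170)),((361,142),(303,184))):print(tri([ray(pc[0],a1),ray(pc[1],b1)]))
S=env.read_state();print(S["time_s"],S["tool_pos"])
E
```

```text
pL [array([249.5, 104.5]), array([213., 140.])] [[16, 16, 187], [13, 13, 137]] tri [645.4  178.98  87.05] 0.05795572360777338 plane [643.48 178.62  90.  ] [643.84 178.18  90.  ]
pM [array([329.5, 110. ]), array([280., 152.])] [[16, 15, 190], [13, 13, 133]] tri [632.33 105.1   87.8 ] 0.2310143186216423 plane [630.77 105.25  90.  ] [631.44 104.95  90.  ]
pR [array([410.5, 115.5]), array([349., 165.])] [[16, 16, 194], [13, 13, 137]] tri [619.44  30.67  87.43] 0.050562995853839436 plane [618.07  31.47  90.  ] [618.14  30.86  90.  ]
rL [array([248.5, 236.5]), array([203.5, 251.5])] [[40, 38, 499], [34, 34, 385]] tri [537.81 197.18  13.75] 0.21338503452506544 plane [538.06 197.38  12.  ] [538.45 197.72  12.  ]
rM [array([320., 242.]), array([265. , 263.5])] [[39, 39, 500], [35, 34, 403]] tri [525.44 123.57  12.04] 0.35688106568369965 plane [525.09 123.53  12.  ] [525.81 123.62  12.  ]
rR [array([392.5, 247. ]), array([327.5, 276. ])] [[40, 39, 517], [36, 35, 408]] tri [512.21  49.58  14.55] 0.1133171809343957 plane [512.63  49.04  12.  ] [512.81  49.52  12.  ]
st [array([ 36.2 , 252.53]), array([ 22.33, 244.96])] [[33, 28, 552], [34, 26, 490]] tri [545.02 426.07  -2.38] 0.7747724207707462 plane [541.24 415.84  14.  ] [540.23 413.68  14.  ]
[0.17 0.98] [ 0.98 -0.18] [ 0.98 -0.17] [ 0.98 -0.17]
yaw -0.1725824204203683 origin [631.41 104.91] res [[-0.63 -0.39]
 [-0.31  0.2 ]
 [-0.43  0.15]
 [ 0.36  0.21]
 [ 0.43  0.12]
 [ 0.58 -0.28]]
(array([604.71, 170.34, 100.66]), [1.0505843971983053, 1.0505843971984832])
(array([597.45,  79.33,  85.61]), [0.5171664593242481, 0.5171664593241279])
3.7667 [399.91  60.54 389.37]
```

```bash
python3 -c "
import cv2,numpy as np
a=cv2.imread('pics/w1.png')[85:195,225:455];b=cv2.imread('pics/w2.png')[125:225,180:390]
a=cv2.resize(a,(690,330));b=cv2.resize(b,(567,270),interpolation=cv2.INTER_CUBIC)
o=np.zeros((600,690,3),np.uint8);o[:330]=a;o[330:,:567]=b;cv2.imwrite('pics/c.png',o)"
```

```text
(no output)
```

View pics/c.png

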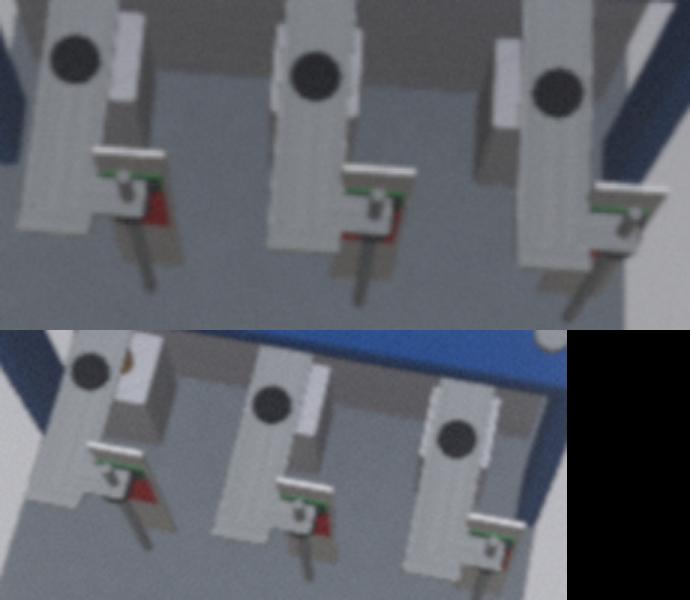

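The rigid fit of the stand is good: yaw -0.173, middle pad at (631.4, 104.9), residuals under 0.7 mm, pad height about 88 and rings about 13. The scale plates reach only about leaf height. Now moving to the entry pose for the left leaf with the fingers closed.

```bash
cat >> h.py <<'E'
YAW=-0.1726;O=np.array([631.4,104.9,0]);RZ=R.from_euler("z",YAW).as_matrix()
RP=orient(45,YAW,1);MP=RP.as_matrix()
def heel(x,y,z):
    "TCP so that the lower finger-tip edge is at stand coords x,y,z"
    return O+RZ@np.array([x,y,z])-80*MP[:,2]-10*MP[:,0]
def heel_now():
    s=env.read_state();M=R.from_quat(s["orientation"]).as_matrix()
    return RZ.T@(s["tool_pos"]+80*M[:,2]+10*M[:,0]-O)
def fz(t=.15):
    f=[]
    for _ in range(5):env.hold(t/5);f.append(env.read_state()["force"])
    return np.mean(f,0)
E
python3 - <<'E'
from h import *
set_gripper(0)
env.reach(heel(-70,75,190),RP.as_quat())
env.move_l(heel(-60,75,155),rate=120)
print(env.read_state()["time_s"],heel_now(),env.read_state()["qpos"],fz())
cv2.imwrite("pics/w3.png",viewer.camera("wrist"));cv2.imwrite("pics/s3.png",viewer.camera("side"))
E
```

```text
Traceback (most recent call last):
station.IKError: the arm cannot take that pose within its joint ranges
```

```bash
python3 -c "
import cv2,numpy as np
a=cv2.imread('pics/w3.png');b=cv2.imread('pics/s3.png')[150:310,230:430]
o=np.zeros((600,800,3),np.uint8);o[:300,:400]=cv2.resize(a,(400,300),interpolation=cv2.INTER_AREA);o[:320,400:]=cv2.resize(b,(400,320));cv2.imwrite('pics/d.png',o[:320])"
```

```text
[ WARN:0@0.023] global loadsave.cpp:275 findDecoder imread_('pics/w3.png'): can't open/read file: check file path/integrity
[ WARN:0@0.023] global loadsave.cpp:275 findDecoder imread_('pics/s3.png'): can't open/read file: check file path/integrity
Traceback (most recent call last):
TypeError: 'NoneType' object is not subscriptable
```

```bash
python3 - <<'E'
from h import *
import h
print(env.read_state()["qpos"],env.read_state()["time_s"])
for s in(1,-1):
 for el in(30,35,40,45,50):
  for dy in(0,.15,.3):
   rp=orient(el,YAW+dy,s);M=rp.as_matrix();row=[]
   for y in(75,0,-75):
    for x,z in((-70,190),(-60,155),(-40,130),(0,94),(0,80)):
     h.MP=M;q=env.ik(heel(x,y,z),rp.as_quat());row.append("." if q is None else ("A" if q[3]>1.5 else "B"))
    row.append(" ")
   print(s,el,dy,"".join(row))
E
```

```text
[ 0.16 -0.22  2.23 -0.13  0.58  1.79] 5.1083
1 30 0 AAAAA AAAAA AAAAA 
1 30 0.15 AAAAA AAAAA AAAAA 
1 30 0.3 AAAAA AAAAA AAAAA 
1 35 0 AAAAA AAAAA AAAAA 
1 35 0.15 AAAAA AAAAA AAAAA 
1 35 0.3 AAAAA AAAAA AAAAA 
1 40 0 .AAAA AAAAA AAAAA 
1 40 0.15 AAAAA AAAAA AAAAA 
1 40 0.3 AAAAA AAAAA AAAAA 
1 45 0 ...AA .AAAA AAAAA 
1 45 0.15 .AAAA AAAAA AAAAA 
1 45 0.3 AAAAA AAAAA AAAAA 
1 50 0 B.... ...AA .AAAA 
1 50 0.15 ...AA .AAAA .AAAA 
1 50 0.3 .AAAA .AAAA .AAAA 
-1 30 0 AAAAA AAAAA AAAAA 
-1 30 0.15 AAAAA AAAAA AAAAA 
-1 30 0.3 AAAAA AAAAA AAAAA 
-1 35 0 AAAAA AAAAA AAAAA 
-1 35 0.15 AAAAA AAAAA AAAAA 
-1 35 0.3 AAAAA AAAAA AAAAA 
-1 40 0 .AAAA AAAAA AAAAA 
-1 40 0.15 AAAAA AAAAA AAAAA 
-1 40 0.3 AAAAA AAAAA AAAAA 
-1 45 0 ..AAA AAAAA AAAAA 
-1 45 0.15 AAAAA AAAAA AAAAA 
-1 45 0.3 AAAAA AAAAA AAAAA 
-1 50 0 ..... ..AAA .AAAA 
-1 50 0.15 ..AAA .AAAA AAAAA 
-1 50 0.3 .AAAA .AAAA .AAAA
```

```bash
sed -i 's/RP=orient(45,YAW,1)/RP=orient(40,YAW+.1,1)/' h.py; python3 - <<'E'
from h import *
set_gripper(0)
env.reach(heel(-70,75,185),RP.as_quat())
env.move_l(heel(-60,75,155),rate=120)
print(env.read_state()["time_s"],heel_now(),env.read_state()["qpos"],fz())
cv2.imwrite("pics/w3.png",viewer.camera("wrist"));cv2.imwrite("pics/s3.png",viewer.camera("side"))
E
python3 -c "
import cv2,numpy as np
a=cv2.imread('pics/w3.png');b=cv2.imread('pics/s3.png')[150:310,230:430]
o=np.zeros((600,800,3),np.uint8);o[:300,:400]=cv2.resize(a,(400,300),interpolation=cv2.INTER_AREA);o[:320,400:]=cv2.resize(b,(400,320));cv2.imwrite('pics/d.png',o[:320])"
```

```text
9.425 [-60.1   74.74 154.73] [0.5  0.44 2.19 4.18 0.5  0.99] [ 0.59 -0.04 -0.08]
```

View pics/d.png

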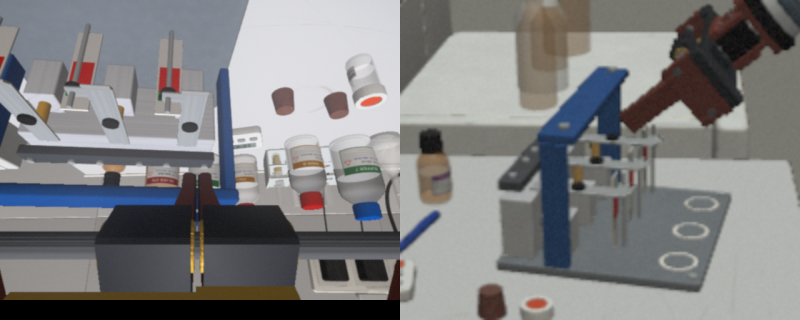

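Left half (wrist, upside down): the closed fingers, at about (198,180), point at the left leaf, with its pad at (193,127). Right half (side): the gripper slants in front of the bar, clear of the posts. Pressing the left pad.

```bash
cat >> h.py <<'E'
def press(y,goal=8.0):
    env.move_l(heel(1,y,96),rate=80)
    b=fz(.2)[2];t0=env.read_state()["time_s"]
    hit=env.move_l(heel(1,y,70),rate=9,f_stop=5.5)
    z=heel_now()[2];f=fz(.08)[2]-b;print("y",y,"base",b,"hit",hit,"z",z,"F",f,"t",env.read_state()["time_s"])
    if not hit: return False
    zc=z;k=2.0;log=[]
    for i in range(6):
        if abs(f-goal)<.6: break
        dz=np.clip((goal-f)/k,-1.5,1.0 if i<2 else 1.5);zn=zc-dz
        env.move_l(heel(1,y,zn),rate=8);f2=fz(.08)[2]-b
        kk=(f2-f)/dz
        if kk>.5:k=np.clip(kk,1.0,5)
        zc,f=zn,f2;log.append((round(zc,2),round(heel_now()[2],2),round(f,2)))
    print(log)
    F=[]
    for _ in range(14):env.hold(.05);F.append(env.read_state()["force"][2]-b)
    print("hold",min(F),max(F),heel_now())
    env.move_l(heel(1,y,97),rate=40);print("after",fz(.1)[2]-b)
    env.move_l(heel(-60,y,155),rate=100)
    print("t",env.read_state()["time_s"]);return True
E
python3 - <<'E'
from h import *
press(75)
E
```

```text
y 75 base 0.020397276412461567 hit True z 89.42009492097654 F 3.98231668734762 t 12.35
[(np.float64(88.42), np.float64(88.84), np.float64(5.61)), (np.float64(87.42), np.float64(88.02), np.float64(7.97))]
hold 6.7240587942369565 8.411508456817907 [ 1.11 75.05 88.04]
after 0.021984776349124744
t 15.2083
```

Left: about 2.9 N/mm, so it seems sound. It was held near 8 N. Middle and right next.

```bash
python3 - <<'E'
from h import *
for y in(0,-75):
    env.move_l(heel(-60,y,155),rate=120)
    if not press(y): break
cv2.imwrite("pics/w4.png",viewer.camera("wrist"))
E
```

```text
y 0 base -0.24911263050653218 hit True z 89.30250735967627 F 4.978625422287458 t 18.65
[(np.float64(88.3), np.float64(88.69), np.float64(6.61)), (np.float64(87.45), np.float64(88.01), np.float64(7.86))]
hold 7.187388821867948 9.278977069870946 [ 1.11 -0.03 88.01]
after -0.16718319761536485
t 21.4917
y -75 base 0.15911491795467284 hit True z 87.31853963879786 F 3.405820466875957 t 25.0583
[(np.float64(86.32), np.float64(86.44), np.float64(5.26)), (np.float64(85.32), np.float64(85.47), np.float64(5.3)), (np.float64(83.86), np.float64(84.13), np.float64(6.09)), (np.float64(82.36), np.float64(82.75), np.float64(7.31)), (np.float64(81.67), np.float64(82.15), np.float64(7.2)), (np.float64(80.87), np.float64(81.44), np.float64(8.39))]
hold 7.293372724318125 9.681426258642327 [  1.18 -75.07  81.41]
after -0.2512868642203654
t 29.5917
```

Right: about 0.9 N/mm, roughly 9 mm pad travel at about 8 N, so the right leaf is the tired one. I'll check the pointers in the picture and plan the stopper grasp.

```bash
cat >> h.py <<'E'
def down(phi):
    "tool straight down, tool x axis heading phi"
    x=np.array([np.cos(phi),np.sin(phi),0]);z=np.array([0,0,-1.]);return R.from_matrix(np.c_[x,np.cross(z,x),z])
E
python3 - <<'E'
from h import *
im=cv2.imread("pics/w4.png");cv2.imwrite("pics/e.png",cv2.rotate(im,cv2.ROTATE_180)[220:480,:])
# bystanders
S,D=campose("scene"),campose("side")
for n,a,b in(("beaker",(237,298),(313,341)),("tape",(221,349),(386,385)),("vial",(272,284),(299,314)),("st",(270.87,323.22),(366.02,340.08))):print(n,*tri([ray(S,a),ray(D,b)]))
P=O+RZ@np.array([-108,-75,0])
for phi in np.radians([0,20,40,60,80,100,-20,-40,180]):
    print(round(np.degrees(phi)),env.ik([540,413.5,83],down(phi).as_quat()),env.ik([525,400,240],down(phi).as_quat()) is not None)
for d in(0,np.pi):print(P,env.ik(P+[0,0,96],down(YAW+d).as_quat()))
E
```

```text
beaker [624.56 458.57  38.2 ] [0.32792461891633123, 0.3279246189164334]
tape [507.4  526.37  11.45] [0.19885555356099532, 0.1988555535609659]
vial [660.45 365.33  28.78] [1.281946148031623, 1.281946148031553]
st [539.45 412.08  12.61] [1.0809812927445621, 1.0809812927446518]
0 [ 0.64  0.78  1.59 -0.    0.78  2.21] True
20 [ 0.64  0.78  1.59 -0.    0.78  1.86] True
40 [ 0.64  0.78  1.59 -0.    0.78  1.51] True
60 [ 0.64  0.78  1.59 -0.    0.78  1.16] True
80 [ 0.64  0.78  1.59 -0.    0.78  0.81] True
100 [ 0.64  0.78  1.59 -0.    0.78  0.46] True
-20 None False
-40 None False
180 [ 0.64  0.78  1.59 -0.    0.78 -0.93] True
[512.12  49.56   0.  ] [ 0.07  0.6   1.97 -0.    0.57  1.82]
[512.12  49.56   0.  ] [ 0.07  0.6   1.97 -0.    0.57 -1.32]
```

View pics/e.png

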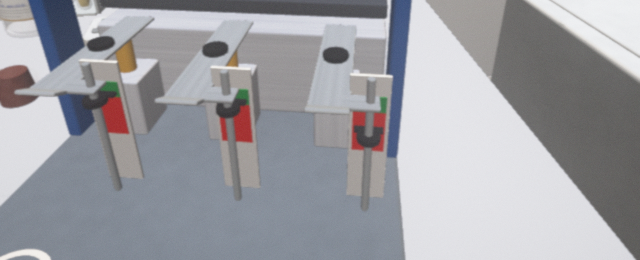

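The right pointer (368,135) has been dragged well down into the red. The left and middle collars, (95,100) and (230,108), are still near the top at leaf level. So the stopper goes in the right ring. Beaker at (625,459) and tape at (507,526), so a jaw heading perpendicular to the beaker direction clears both.

```bash
python3 - <<'E'
from h import *
phi=np.radians(208)
env.move_l(heel(-75,-75,190),rate=150)
env.reach([440,200,330],down(phi).as_quat())
env.reach([539.5,412.5,220],down(phi).as_quat())
set_gripper(64);env.hold(.2)
pc=campose("wrist");im=viewer.camera("wrist");cv2.imwrite("pics/w5.png",im)
hsv=cv2.cvtColor(im,cv2.COLOR_BGR2HSV);H,S,V=cv2.split(hsv)
u=proj(pc,[539.5,412.5,14]);print("exp",u,"t",env.read_state()["time_s"],env.read_state()["tool_pos"],env.read_state()["width"])
m=((H<12)|(H>168))&(S>70)&(V<120)
for c,s in blobs(m,300,9000):print(c,s,onz(pc,c,14))
E
```

```text
exp [314.44 224.29] t 35.4167 [539.49 412.49 219.97] 63.947826269271395
[445.19 342.19] [ 411  293   65   78 2000] [574.8  544.71  14.  ]
[180.48 348.76] [ 154  316   55   55 1545] [675.31 367.7   14.  ]
[177.8  441.26] [ 162  416   39   64 1372] [755.76 399.46  14.  ]
[451.37 436.85] [ 430  416   39   51 1221] [645.96 596.57  14.  ]
```

View pics/w5.png

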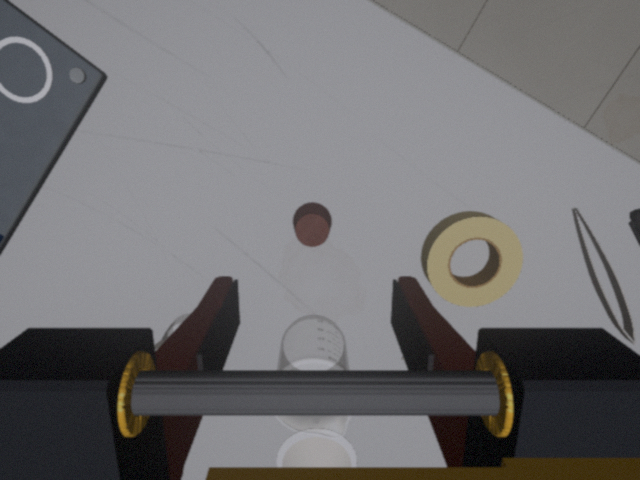

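The stopper is at (312,225), within 2 px of expectation. The beaker (313,350) and tape (475,260) are clear of the finger paths. Grasping.

```bash
python3 - <<'E'
from h import *
p=np.array([539.5,412.5,0])
print(env.move_l(p+[0,0,83.5],rate=110,f_stop=15))
set_gripper(15);s=env.read_state();print(s["width"],s["tool_pos"],s["time_s"])
env.move_l(p+[0,0,190],rate=120);env.hold(.1);s=env.read_state();print(s["width"],s["force"])
P=O+RZ@np.array([-108,-75,0])
env.reach(P+[0,0,190],down(YAW+np.pi).as_quat())
env.move_l(P+[0,0,125],rate=100);env.hold(.2)
print(env.read_state()["tool_pos"],P,env.read_state()["width"],env.read_state()["time_s"],env.read_state()["force"])
pc=campose("wrist");cv2.imwrite("pics/w6.png",viewer.camera("wrist"));cv2.imwrite("pics/sc6.png",viewer.camera("scene"))
print(proj(pc,P+[0,0,12]))
E
```

```text
False
26.054029460921342 [539.5  412.5   83.53] 37.5
25.87406513721231 [-0.37 -0.47  0.36]
[512.54  49.59 125.65] [512.12  49.56   0.  ] 26.1790307579207 41.0 [ 0.27 -0.39 -0.15]
[312.44 270.13]
```

View pics/w6.png

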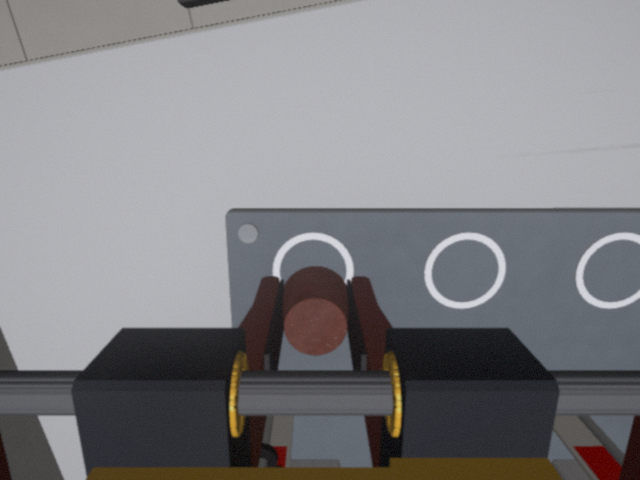

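The ring's centre is at about (313,272), matching the predicted (312,270). The stopper is held upright, with its top face centred near (316,325). Checking its offset in the hand before lowering.

```bash
python3 - <<'E'
from h import *
pc=campose("wrist");P=O+RZ@np.array([-108,-75,0])
for uv,z,n in(((316,325),70,"top centre"),((316,267),42,"bottom near edge"),((316,355),70,"top far edge"),((313,272),12,"ring")):
    print(n,RZ.T@(onz(pc,uv,z)-P))
im=cv2.imread("pics/w6.png");c=im[285:365,270:362].astype(int);m=(c[...,2]-c[...,0]>25)
print([ (285+i,270+np.flatnonzero(r).min(),270+np.flatnonzero(r).max()) for i,r in enumerate(m) if i%8==0 and r.any()])
E
```

```text
top centre [-0.81  1.56 70.  ]
bottom near edge [-12.84   1.62  42.  ]
top far edge [11.46  1.56 70.  ]
ring [ 0.77  0.21 12.  ]
[(285, np.int64(306), np.int64(308)), (293, np.int64(297), np.int64(314)), (301, np.int64(293), np.int64(359)), (309, np.int64(289), np.int64(341)), (317, np.int64(285), np.int64(361)), (325, np.int64(284), np.int64(347)), (333, np.int64(285), np.int64(345)), (341, np.int64(289), np.int64(341)), (349, np.int64(297), np.int64(333))]
```

```bash
python3 - <<'E'
from h import *
P=O+RZ@np.array([-107,-75.5,0])
env.move_l(P+[0,0,100],rate=60)
hit=env.move_l(P+[0,0,94.5],rate=10,f_stop=3)
s=env.read_state();print(hit,s["tool_pos"],s["force"])
set_gripper(50)
env.move_l(P+[0,0,220],rate=120)
# step back for a view
Q=P-RZ@np.array([40,0,0])+[0,0,260];env.move_l(Q,rate=150);env.hold(.2)
s=env.read_state();print(s["time_s"],s["force"])
pc=campose("wrist");cv2.imwrite("pics/w7.png",viewer.camera("wrist"))
a=viewer.camera("scene")
b=viewer.camera("side")[200:400,230:430];cv2.imwrite("pics/f.png",np.hstack([cv2.resize(a[180:360,160:460],(500,300)),cv2.resize(b,(300,300))]))
print(proj(pc,O+RZ@np.array([-108,-75,12])))
E
```

```text
True [513.13  48.92  95.47] [ 0.08 -0.21  3.72]
44.6417 [-1.1   0.46  0.64]
[314.49 258.53]
```

```bash
python3 -c "
import cv2,numpy as np
a=cv2.resize(cv2.imread('pics/w7.png'),(400,300),interpolation=cv2.INTER_AREA);f=cv2.imread('pics/f.png')
o=np.zeros((600,800,3),np.uint8);o[:300]=f;o[300:,:400]=a;cv2.imwrite('pics/g.png',o)"
```

```text
(no output)
```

View pics/g.png

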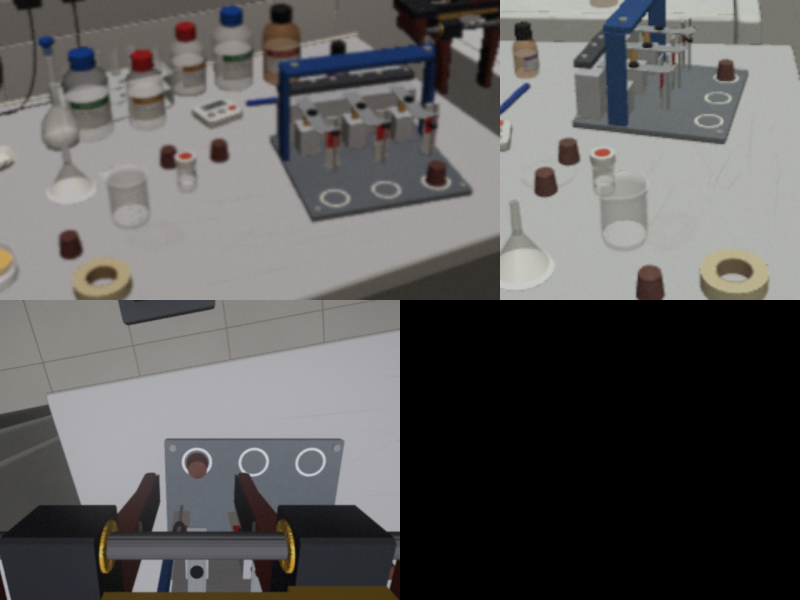

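All three views show the stopper upright inside the right ring: scene (436,175), side (726,70), wrist (197,463). The beaker, tape and vial haven't moved, and the gripper is clear. Signing off.

```bash
python3 - <<'E'
from h import *
print(workorder.sign_off(),env.read_state()["time_s"])
E
```

```text
the job is handed in; nothing more can be done
the job is handed in; nothing more can be done
```

The job is done and signed off at about 45 s of the 72 s allowed. The right leaf is the tired one, and the stopper now stands upright in the white ring in front of it.

**Pressing:** I pressed the leaves in order from left to right, slanting in under the bar. Each was held about 0.7 s near 8 N, with the highest reading during the holds at 9.7 N.

| Leaf | Approx. stiffness | Pad travel | Pointer |
|---|---|---|---|
| Left | 2.9 N/mm | about 2.5–3 mm | near the top, looks green |
| Middle | about 2.5 N/mm | about 2.5–3 mm | near the top, looks green |
| Right | 0.9 N/mm | about 9 mm | well into the red |

- **Pointers:** the camera angle makes the left and middle collars look close to the green/red border. I judged them sound from force against travel as well as from the picture. The fingers stayed well above the posts throughout.
- **Stopper:** I took the one nearest the base, at about (540, 413). The last scene, side and wrist pictures show it inside the ring, to about 1–2 mm.
- **Bystanders:** the vial, beaker and tape look unmoved.
- **Measurement disagreements:** the two-view wrist estimate of the stopper's height came out wrong (-2 mm), so I used the scene and side cameras (13 mm) and a close-up check. The first rough fit of the stand's heading was about 5° off and was replaced by the wrist-camera fit, which had residuals under 0.7 mm.

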